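# Ready the label printer and print at the parcel counter

### The arm

A 7-joint arm with a two-finger parallel gripper is mounted at the origin on the work surface. World frame = base frame: x ahead of the robot, y to its left, z up, the work surface at z = 0. Lengths are in mm, angles in rad, forces in N, time in s.
With the tool pointing down it reaches from about 400 to 875 mm from the base axis. Payload 4.4 kg.
Tool frame: the origin (TCP) lies on the centre line of the jaws, within the pads' length; the fingertips stand 11 mm ahead of it and the grasp point (between the pads) lies 8 mm behind it; z points along the fingers, y is the direction in which the jaws open and shut (so a half turn about z gives the same grasp; the last joint's range is limited). The gripper opens to 85 mm and grips with 20 to 120 N. Pads are 22 mm wide; open, the fingers measure 114 mm over their backs; the gripper's body (76 mm by 85 mm) begins 54 mm behind the grasp point. The pads swing forward as they close: fully open they stand 13 mm farther back than shut.
Start: joints at [-1.23, 0.628, 0.038, 1.517, -0.027, 0.996, -0.02], TCP at [257.166, 596.979, 242.313] pointing down, gripper open.
Joint ranges: [-3.06, 3.06], [-0.37, 2.12], [-1.25, 1.32], [0.18, 2.47], [-1.1, 4.24], [0.23, 1.98], [-2.94, 2.94]. Speed limits (rad/s): [2.57, 2.57, 3.14, 3.14, 3.14, 3.14, 3.14].

### API

Orientations are given as a unit quaternion [x, y, z, w].
In Python, from cell import * gives the robot as it stands.
- The arm moves only by the tool arm_command, never from a script. Its argument "increments" is a list of rows, each a list of 6 numbers: the shift along the world's x, y, z in cm, then the turn, a rotation vector about the world's x, y, z in degrees. A call has exactly 5 rows; each row is the pose to reach, as a shift and turn from the pose commanded when the call began; what a row does not reach only later rows make up. A row lasts 1/12 s, in which the tool goes at most 41.7 mm and 7.16 degrees, less where a joint would pass 70% of its speed; a pose out of reach is approached as far as the arm can. A call with a gripper value outside its range is refused whole. "fingers" is the finger opening in cm, from 0 to 8.54, set as the call begins (left out, the last holds). The fingers move at their own pace and stop on an object; "newtons" is the grip in N (left out, the last holds). Time passes only in rows, so rows that repeat a pose let the fingers close, or fill a call up. It gives the time, the measured TCP pose, the force and the opening at its end, in the units of the state.
- read_state(): the state, without advancing time (a new reading comes with each control period).
- get_image(name): name is "side" or "top"; returns a dict with "color" (420x560x3 uint8, red, green, blue), "intrinsics" (3x3 intrinsics, pixels), "position" and "rotation" of the camera in the world. Camera axes: x right, y up, looking along -z (the intrinsics and any distortion apply to the point x, -y, -z); pixel columns grow to the right and rows downward; lengths in mm; the calibration is good to about 2 mm. A picture is of the moment at which its call begins. There is no depth.
- sign_off(): hands the job in, once; it reports no verdict.
Trained networks look in the newest picture that a camera, given by its name, has taken for a name from the list of things; names that differ only in an ending like _2 or _b are one class to them, and where a whole thing is asked for, a point or a joint stands for the part that bears it (a point fixed in the world has none). Each returns a list of dicts, best first, with "p" (0 to 1); they miss things now and then, are a little off and sometimes report something else, mostly with a low value. They report only what shows in the picture. A call takes as long as a camera call. They do not tell look-alikes from the thing itself.
- outline_of(camera, name): "pixels" (420x560 bool, what is visible of it) and "box" ([centre column, centre row, width, height] in pixels, round what is visible of it).
The state is a dict: "time": time; "qpos": joint angles; "joint_vel": joint speeds; "joint_torque": joint torques, N m; "tool_pos": TCP position; "ee_rot": TCP orientation; "ft_force": force on the tool from outside, world axes, zero at the start; "wrist_torque": the same for the moment, N m; "gripper_width": opening from 0.0 (shut) to 1.0 (fully open).
Only numpy, scipy, OpenCV 4.12 (cv2) and the standard library are available. Lean on these libraries where they do the work, as an engineer would, in place of code of your own. Each camera call takes 0.05 s, during which the arm holds its last target.

### The job

Get the parcel counter's label printer going with the closed fingertips: push its raised cover fully shut, then press the raised half of the rocker switch on its front ledge fully down to switch it on, and then press the long bar key on the loose keypad fully down and let it come back up. Nothing is to be picked up or lifted: leave the keypad standing where it is, do not press its round or square key, and do not disturb the other things on the counter.

Things in the scene. Friction and masses are not known exactly. Their poses are not given: they have to be found in the camera images.
- printer: label printer, fixed to the counter, white: 200 deep (its x) x 150 wide (its y) x 115 high. Origin: centre of its underside, x to its back (away from the robot), y to its left as seen from the robot, z up. The top is a flat front ledge 56 deep that carries the rocker, and behind it the hinged cover over the label roll. Lengths in mm.
- cover (a joint): hinge angle of the printer's grey cover (136 long from hinge to front edge, 148 wide, 8 thick), in rad: 0 = shut, level on the printer; it grows as the front edge rises; it starts ajar at 0.35 to 0.65. The hinge is stiff, the cover stays where it is left, and a push of about 2 N near its front edge moves it; at 0 it meets a hard stop
- cover_hinge (a point): point on the cover's hinge line, at the middle of the printer's back edge, 98 behind the printer's origin and 115 up; the hinge line runs along the printer's y. Its axes turn with the cover: -x runs along the cover to its front edge. Lengths in mm.
- cover_press (a point): point on the cover's outer face, on its middle line, 110 from the hinge and 26 short of the front edge; it moves with the cover. With the cover shut it lies 12 ahead of (nearer the robot than) the printer's origin, 123 up. Lengths in mm.
- rocker (a joint): angle of the black V-shaped rocker switch on the printer's front ledge (two flat halves, each 34 long along the printer's y and 30 wide), in rad: 0 = off, the left half (printer's +y) sloping up at 0.36 and the right half level; 0.36 = on, the left half level and fully down and the right half sloping up. It stays where it is left; about 2.5 N on the left half tips it, and at 0.36 it meets a hard stop
- rocker_pivot (a point): top middle of the rocker, where its halves meet, on its pivot axis (along the printer's x); 73 ahead of the printer's origin, 122 up (7 above the ledge); fixed to the printer. Lengths in mm.
- rocker_press (a point): point on top of the rocker's left half (the raised one when off), 24 from the pivot; it moves with the rocker. When on it is level with the pivot point. Lengths in mm.
- keypad: loose black desktop keypad 130 (its x) x 160 (its y) x 36 high, about 0.9 kg, standing free on the counter left or right of the printer. Origin: centre of its underside; x away from the robot, y to the left, z up. Three white keys stand 10 proud of its top: the bar key in the row nearer the robot, and the round key (left, +y) and the square key (right, -y) in the far row. Lengths in mm.
- bar_key (a joint): travel of the long bar key (the print key), in m: 0 = up, 0.006 = fully down; springs back; 2 N starts it, 5 N holds it fully down
- bar_key_top (a point): centre of the top of the bar key (30 along the keypad's x, 100 along its y), 46 above the counter, 32 ahead of (-x) the keypad's origin; moves with the key. Lengths in mm.
- round_key (a joint): travel of the round key, in m, as for the bar key
- round_key_top (a point): centre of the top of the round key, 30 across, at x 34, y 42 in the keypad's frame, 46 up. Lengths in mm.
- square_key (a joint): travel of the square key, in m, as for the bar key
- square_key_top (a point): centre of the top of the square key, 28 x 28, at x 34, y -42 in the keypad's frame, 46 up. Lengths in mm.
- carton: brown cardboard carton 120 x 150 x 75 (mm); a loose bystander, origin at the centre of its underside
- small_box: brown cardboard box 70 x 90 x 50 (mm); a loose bystander, origin at the centre of its underside
- white_box: white box 80 x 100 x 40 (mm); a loose bystander, origin at the centre of its underside
- tape_roll: roll of tan tape lying flat, 92 across, 48 high (mm); a loose bystander, origin at the centre of its underside
- stamp: office stamp, black base 30 x 55 with a turned wooden handle, 74 high (mm); a loose bystander, origin at the centre of its underside
- marker: dark marker pen 100 long, 18 thick, lying along its x (mm); a loose bystander, origin at the centre of its underside
- mug: white mug, 76 across, 85 high (mm); a loose bystander, origin at the centre of its underside
There are look-alikes about, which are no part of the job. Leave any pink or red look-alike of the keypad alone.

How it is judged (in metres and radians):
On the way, in this order (a step that is already met when the one before it is completed fails the run):
1. the cover is pushed shut (value of joint cover below 0.04 rad), for 0.1 s.
2. then the rocker's raised half is pressed down (on) (value of joint rocker above 0.3 rad and value of joint cover below 0.04 rad), for 0.1 s.
3. then the bar key is pressed down (all of step 2 and value of joint bar_key above 0.004 m), for 0.05 s.
At the end, for the whole second after the job is handed in: The cover is shut (within 0.04 rad), the rocker is on (beyond 0.30 of 0.36 rad), all three keys are up again (within 1.5 mm), the keypad stands flat and still within 30 mm of where it was, and every other thing is within 30 mm of where it was (all of step 2 and value of joint each of bar_key, round_key, square_key below 0.0015 m and distance of each of keypad, carton, small_box, white_box, tape_roll, stamp, marker, mug from where it was at the start of the episode below 0.03 m and height (world z) of keypad below 0.01 m and angle between keypad's own z axis and vertical below 0.1 rad and linear speed of keypad below 0.02 m/s); the robot touches nothing.
It fails at once if out of order: the rocker is switched on while the cover is open, or the bar key is pressed before the printer is on ((value of joint rocker above 0.2 rad and value of joint cover above 0.06 rad) or (value of joint bar_key above 0.003 m and value of joint rocker below 0.2 rad)).
It fails at once if the round or the square key is pressed (value of joint any of round_key, square_key above 0.003 m).
It fails at once if the cover is lifted instead of pushed shut (value of joint cover above 0.8 rad).
It fails at once if the keypad is lifted, tipped or shoved more than 30 mm (height (world z) of keypad above 0.015 m or distance of keypad from where it was at the start of the episode above 0.03 m or angle between keypad's own z axis and vertical above 0.15 rad).
It fails at once if another thing is lifted or moved more than 30 mm (distance of any of carton, small_box, white_box, tape_roll, stamp, marker, mug from where it was at the start of the episode above 0.03 m).
It also fails if it takes over 48 s, if anything falls off the work surface, if the arm or the gripper's body presses on something with over 40 N, if the wrist force passes 120 N, or if a joint passes its speed limit or range.

## Working session

There is one attempt and no reset: what is moved stays moved. The work goes in short steps, Python scripts to look and compute and a tool call to move; the robot and the scene stay as the last step left them, time stands still between calls to the robot, and variables do not carry over. Pictures are saved under pics/ and viewed, and the job is handed in when it is done.

Besides the shell and the picture viewer there is one more tool, called after "Call:" in YAML: its name, and indented under it one key for each argument. arm_command: Moves the arm, as the interface text tells. Its arguments: {"type":"object","properties":{"increments":{"type":"array"},"fingers":{"type":"number"},"newtons":{"type":"number"}},"required":["increments"]}

```bash
ls; mkdir -p pics; python3 - <<'E'
from cell import *
import cv2
s=read_state(); print(s)
for n in("side","top"):
    g=get_image(n); cv2.imwrite(f"pics/{n}0.png",g["color"][:,:,::-1]); print(n,g["intrinsics"],g["position"],g["rotation"],[k for k in g])
E
```

```text
pics
{'time': 0.0, 'qpos': array([-1.22978652,  0.62936508,  0.03841583,  1.5183355 , -0.02697903,
        0.99629921, -0.01997164]), 'joint_vel': array([-1.70990508e-04,  4.06419508e-04,  5.75734100e-04,  1.76993594e-03,
        1.82816749e-04,  6.68457651e-04, -4.49740621e-06]), 'joint_torque': array([-2.24851469e-04, -5.63399184e+01,  1.22633860e+00, -1.93445295e+01,
        1.10831286e-02,  1.03092432e-02, -6.91281965e-07]), 'tool_pos': array([256.92400579, 596.42660859, 241.38670821]), 'ee_rot': array([ 2.01974932e-01,  9.79390236e-01, -9.28107091e-04, -1.77376969e-04]), 'ft_force': array([ 0.35438663, -0.2381086 , -0.21535679]), 'wrist_torque': array([-0.04032364,  0.02660799,  0.00113093]), 'gripper_width': 1.00060450273918}
side [[508.61800951   0.         287.46182771]
 [  0.         508.61800951 218.94433236]
 [  0.           0.           1.        ]] [  86.19102196 -928.05046574  834.97423535] [ 0.46478735 -0.09033077 -0.18761102  0.86059001] ['color', 'intrinsics', 'position', 'rotation']
top [[545.42802333   0.         277.71076992]
 [  0.         545.42802333 208.94800777]
 [  0.           0.           1.        ]] [ 260.61482146  114.74407808 1526.55840554] [-0.06022241  0.0550602   0.70867511 -0.70080042] ['color', 'intrinsics', 'position', 'rotation']
```

View pics/side0.png

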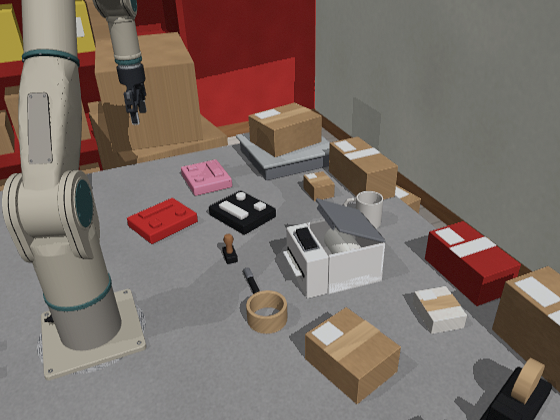

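View pics/top0.png

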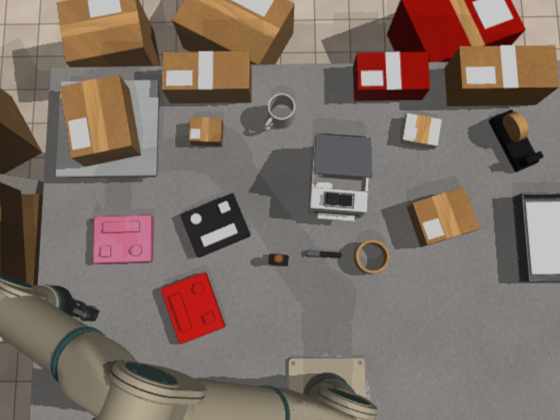

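The black keypad is at side (242,211) and top (215,225). Its look-alikes are the pink one at side (207,177) / top (123,240) and the red one at side (162,220) / top (193,307). I choose the black one. The white printer is at side (338,247) and top (340,180). Next I'll crop in close.

```bash
cat > h.py <<'E'
import numpy as np,cv2
from scipy.spatial.transform import Rotation as R
def proj(g,P):
    P=np.atleast_2d(P); c=(P-g["position"])@R.from_quat(g["rotation"]).as_matrix()
    c=c*[1,-1,-1]; u=c@g["intrinsics"].T; return u[:,:2]/u[:,2:]
def ray(g,uv,z):
    K=g["intrinsics"]; d=np.linalg.inv(K)@[uv[0],uv[1],1]; d=R.from_quat(g["rotation"]).as_matrix()@(d*[1,-1,-1])
    p=np.array(g["position"]); return p+d*(z-p[2])/d[2]
E
python3 - <<'E'
from cell import *
from h import *
import pickle
G={n:get_image(n) for n in("side","top")}; pickle.dump(G,open("g0.pkl","wb"))
for n in G:
    for t in("printer","cover","rocker","keypad","bar_key"):
        try: print(n,t,[(round(float(o["p"]),2),np.round(o["box"]).tolist()) for o in outline_of(n,t)])
        except Exception as e: print(n,t,e)
def crop(n,x0,y0,w,h,s,f):
    c=G[n]["color"][y0:y0+h,x0:x0+w,::-1]; cv2.imwrite(f,cv2.resize(c,None,fx=s,fy=s,interpolation=cv2.INTER_CUBIC))
crop("side",275,185,120,115,5,"pics/c1.png");crop("top",300,125,80,100,6,"pics/c2.png")
crop("side",200,180,85,60,8,"pics/c3.png");crop("top",175,185,80,80,7,"pics/c4.png")
E
```

```text
side printer [(0.92, [336.0, 248.0, 106.0, 96.0]), (0.23, [350.0, 218.0, 69.0, 41.0])]
side cover [(0.58, [349.0, 218.0, 69.0, 42.0]), (0.58, [337.0, 248.0, 104.0, 98.0])]
side rocker [(0.63, [336.0, 246.0, 101.0, 99.0]), (0.55, [306.0, 237.0, 22.0, 25.0]), (0.42, [260.0, 205.0, 8.0, 10.0])]
side keypad [(0.89, [163.0, 220.0, 68.0, 45.0]), (0.75, [207.0, 176.0, 49.0, 38.0]), (0.65, [240.0, 211.0, 72.0, 43.0]), (0.46, [351.0, 218.0, 70.0, 42.0]), (0.24, [305.0, 236.0, 23.0, 21.0])]
side bar_key [(0.67, [213.0, 168.0, 18.0, 19.0]), (0.59, [155.0, 211.0, 34.0, 19.0]), (0.52, [236.0, 210.0, 36.0, 20.0]), (0.35, [305.0, 237.0, 21.0, 25.0])]
top printer [(0.87, [339.0, 177.0, 66.0, 88.0])]
top cover [(0.88, [344.0, 155.0, 61.0, 50.0]), (0.48, [225.0, 206.0, 11.0, 9.0])]
top rocker [(0.65, [339.0, 198.0, 24.0, 14.0]), (0.64, [218.0, 234.0, 38.0, 21.0])]
top keypad [(0.97, [194.0, 307.0, 62.0, 71.0]), (0.6, [215.0, 222.0, 73.0, 65.0])]
top bar_key [(0.94, [123.0, 226.0, 37.0, 9.0]), (0.69, [216.0, 223.0, 72.0, 66.0]), (0.66, [226.0, 208.0, 14.0, 17.0]), (0.64, [344.0, 155.0, 59.0, 49.0]), (0.6, [178.0, 313.0, 21.0, 35.0])]
```

View pics/c1.png

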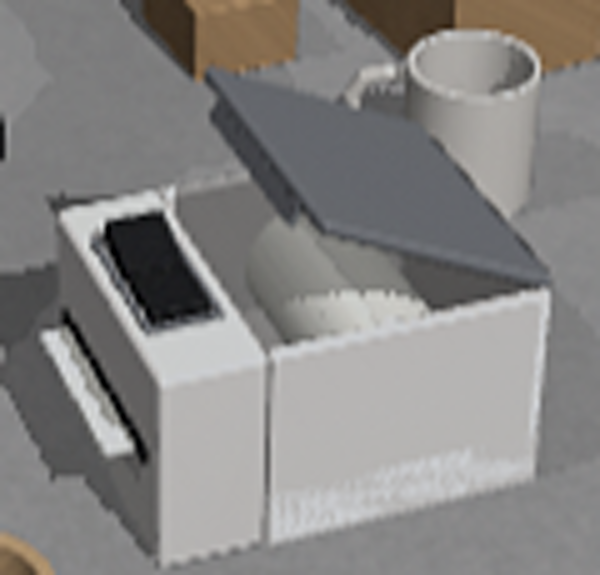

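View pics/c2.png

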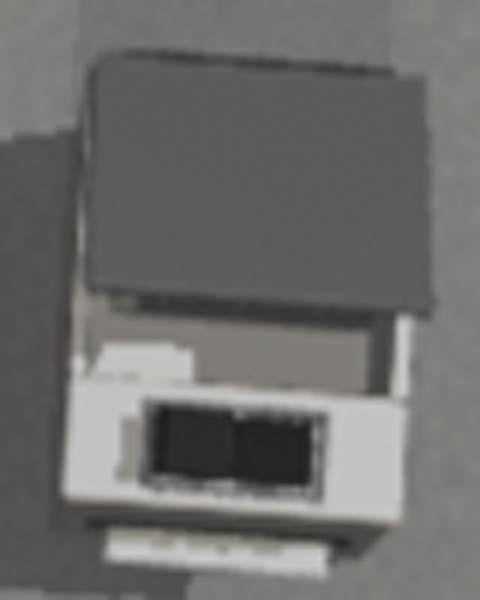

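View pics/c3.png

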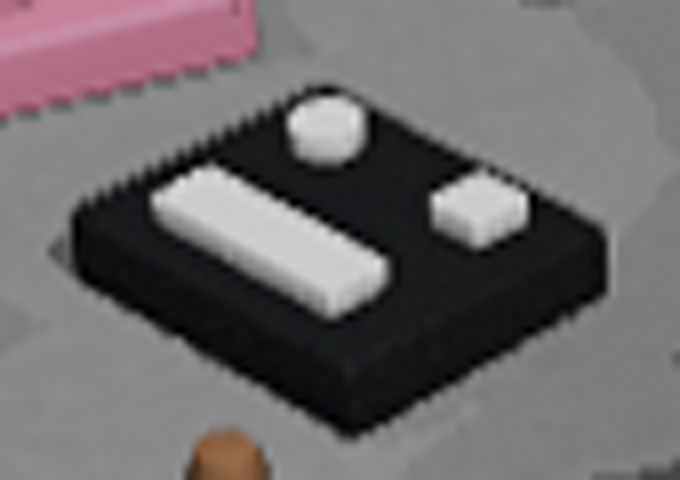

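View pics/c4.png

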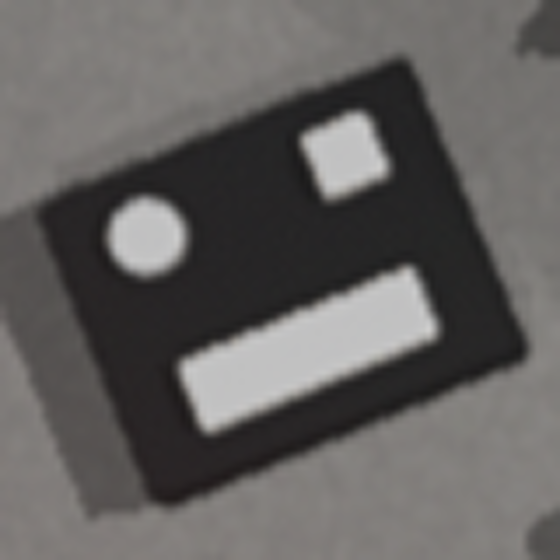

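```bash
cat > fit.py <<'E'
import pickle
from h import *
from scipy.optimize import least_squares
G=pickle.load(open("g0.pkl","rb"))
def px(n,p):
    x0,y0,s={"c1":(275,185,5),"c2":(300,125,6),"c3":(200,180,8),"c4":(175,185,7)}[n]
    return np.array([x0+(p[0]+.5)/s-.5,y0+(p[1]+.5)/s-.5])
cam={"c1":"side","c2":"top","c3":"side","c4":"top"}
def world(q,l):
    c,s=np.cos(q[2]),np.sin(q[2]); return np.array([q[0]+c*l[0]-s*l[1],q[1]+s*l[0]+c*l[1],l[2]])
def cov(a,d,y,t=8): # d from hinge, outer face t
    return [98-d*np.cos(a)+t*np.sin(a)*1, y, 115+d*np.sin(a)+t*np.cos(a)]
# printer
obs=[("c1",(60,212),(-100,75,115)),("c1",(162,388),(-100,-75,115)),("c1",(268,352),(-44,-75,115)),("c1",(162,562),(-100,-75,0)),
("c2",(63,500),(-100,75,115)),("c2",(398,522),(-100,-75,115)),("c2",(78,385),(-44,75,115)),("c2",(405,405),(-44,-75,115))]
cobs=[("c1",(208,72),136,74),("c1",(320,232),136,-74),("c1",(548,272),0,-74),("c2",(90,290),136,74),("c2",(432,312),136,-74),("c2",(425,78),0,-74),("c2",(95,57),0,74)]
def res(q):
    r=[proj(G[cam[n]],world(q,l))[0]-px(n,p) for n,p,l in obs]
    r+=[proj(G[cam[n]],world(q,cov(q[3],d,y)))[0]-px(n,p) for n,p,d,y in cobs]
    return np.concatenate(r)
f=least_squares(res,[650,0,0,.5],loss="soft_l1"); q=f.x; print("printer",q,np.round(res(q).reshape(-1,2),1).tolist())
kobs=[("c4",(40,212),(65,80,36)),("c4",(405,58),(65,-80,36)),("c4",(525,355),(-65,-80,36)),("c4",(165,503),(-65,80,36)),
("c4",(180,365),(-17,50,46)),("c4",(412,267),(-17,-50,46)),("c4",(438,335),(-47,-50,46)),("c4",(208,432),(-47,50,46)),
("c3",(210,165),(-17,50,46)),("c3",(152,205),(-47,50,46)),("c3",(335,295),(-47,-50,46)),("c3",(388,262),(-17,-50,46)),
("c3",(75,215),(-65,80,36)),("c3",(325,88),(65,80,36)),("c3",(605,235),(65,-80,36)),("c3",(350,365),(-65,-80,36))]
def kres(q): return np.concatenate([proj(G[cam[n]],world(q,l))[0]-px(n,p) for n,p,l in kobs])
k=least_squares(kres,[500,300,.3],loss="soft_l1").x; print("keypad",k,np.round(kres(k).reshape(-1,2),1).tolist())
print("cover_press",world(q,cov(q[3],110,0)),"shut",world(q,(-12,0,123)))
print("rocker_pivot",world(q,(-73,0,122)),"press off",world(q,(-73,24*np.cos(.36),122+24*np.sin(.36))),"on",world(q,(-73,24,122)))
print("bar",world(k,(-32,0,46)))
E
python3 fit.py
```

```text
printer [ 5.88379625e+02 -4.27617169e+01 -8.44392720e-02  4.51151176e-01] [[-1.9, 0.3], [-0.9, -0.0], [0.6, 1.9], [-1.0, 3.0], [-0.6, -0.1], [0.8, 0.4], [-1.7, -1.8], [0.7, -1.1], [-1.7, -0.1], [0.3, -0.1], [1.2, 2.0], [-1.3, -0.2], [0.3, 0.3], [-0.0, -0.6], [-0.5, -0.9]]
keypad [4.65944131e+02 2.97772719e+02 3.88029978e-01] [[-0.7, -1.1], [0.6, -1.2], [1.2, -0.9], [-1.5, 0.6], [-0.4, -0.4], [0.4, -0.5], [0.8, -0.2], [-0.3, 0.1], [-0.3, 0.6], [-0.8, -0.5], [-1.0, 0.7], [0.2, 0.6], [-2.0, -0.1], [-0.6, -0.6], [0.7, -0.7], [-0.3, 1.6]]
cover_press [590.8647175  -42.97205644 170.15976633] shut [576.42237945 -41.74964929 123.        ]
rocker_pivot [515.63971499 -36.60497237 122.        ] press off [517.53409668 -14.22347627 130.4545816 ] on [517.66385017 -12.69048144 122.        ]
bar [436.32313103 285.66501993  46.        ]
```

Call:
arm_command:
  increments:
    - [1.6,-3.2,0.4,0,0,1]
    - [3.2,-6.4,0.8,0,0,2]
    - [4.8,-9.6,1.2,0,0,3]
    - [6.4,-12.8,1.6,0,0,4]
    - [8,-16,2,0,0,5]
  fingers: 0
  newtons: 40

```text
time: 1.12
tool_pos: [337.7, 435.4, 262.6]
ee_rot: [0.159, 0.987, 0.0, 0.0]
ft_force: [-0.1, -0.2, -0.4]
gripper_width: 0.298
```

Call:
arm_command:
  increments:
    - [1.6,-3.2,0,0,0,1]
    - [3.2,-6.4,0,0,0,2]
    - [4.8,-9.6,0,0,0,3]
    - [6.4,-12.8,0,0,0,4]
    - [8,-16,0,0,0,5]

```text
time: 1.53
tool_pos: [417.8, 275.4, 262.6]
ee_rot: [0.115, 0.993, 0.0, 0.0]
ft_force: [0.5, -0.1, 0.6]
gripper_width: 0.004
```

Call:
arm_command:
  increments:
    - [1.6,-3.2,0,0,0,1]
    - [3.2,-6.4,0,0,0,2]
    - [4.8,-9.6,0,0,0,3]
    - [6.4,-12.8,0,0,0,4]
    - [8,-16,0,0,0,5]

```text
time: 1.95
tool_pos: [497.8, 115.3, 262.6]
ee_rot: [0.072, 0.997, 0.0, 0.0]
ft_force: [0.7, 0.4, -0.1]
gripper_width: -0.0
```

Call:
arm_command:
  increments:
    - [1.6,-3.2,0,0,0,1]
    - [3.2,-6.4,0,0,0,2]
    - [4.8,-9.6,0,0,0,3]
    - [6.4,-12.8,0,0,0,3.5]
    - [8.2,-15.9,0,0,0,3.5]

```text
time: 2.37
tool_pos: [579.5, -44.0, 262.6]
ee_rot: [0.042, 0.999, -0.0, 0.0]
ft_force: [1.0, 0.9, -0.1]
gripper_width: -0.002
```

```bash
python3 - <<'E'
from cell import *
from h import *
for n in("side","top"):
    g=get_image(n); im=g["color"][:,:,::-1].copy(); s=read_state()
    p=s["tool_pos"]-[0,0,11]; u=proj(g,p)[0]; print(n,u)
    cv2.circle(im,tuple(int(v) for v in np.round(u)),2,(0,255,0),-1)
    x,y=(250,140) if n=="side" else (270,100)
    cv2.imwrite(f"pics/{n}1.png",cv2.resize(im[y:y+150,x:x+150],None,fx=4,fy=4))
E
```

```text
side [335.35977778 189.17802176]
top [349.23706117 162.63120612]
```

View pics/side1.png

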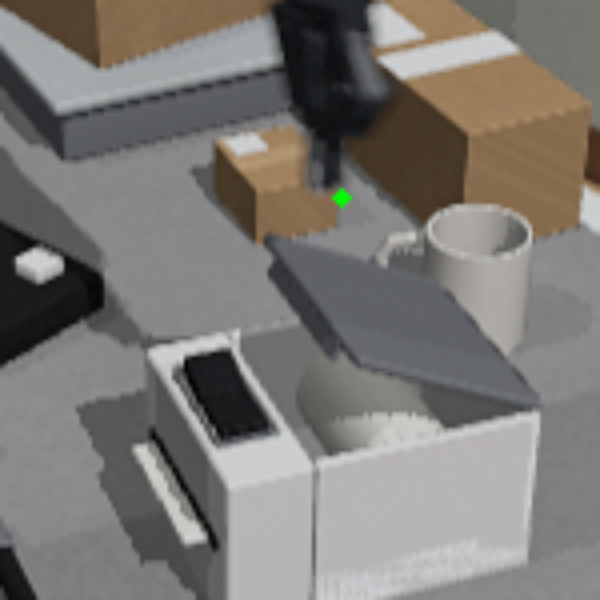

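View pics/top1.png

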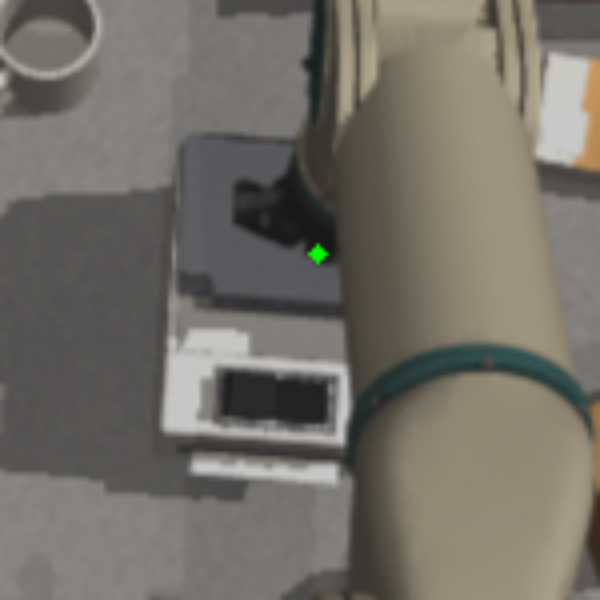

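The first side picture shows the tip about 4 px off the green dot, with blur from the arm still settling. I'll re-check with the arm at rest.

```bash
cat > look.py <<'E'
import sys
from cell import *
from h import *
tag=sys.argv[1]
for n,x,y in(("side",int(sys.argv[2]),int(sys.argv[3])),("top",int(sys.argv[4]),int(sys.argv[5]))):
    g=get_image(n); im=g["color"][:,:,::-1].copy(); s=read_state()
    p=s["tool_pos"]+R.from_quat(s["ee_rot"]).apply([0,0,11]); u=proj(g,p)[0]; print(n,u,s["tool_pos"],s["ft_force"],s["time"])
    c=cv2.resize(im[y:y+110,x:x+150],None,fx=5,fy=5,interpolation=cv2.INTER_CUBIC)
    cv2.circle(c,(int((u[0]-x+.5)*5),int((u[1]-y+.5)*5)),3,(0,255,0),-1)
    cv2.imwrite(f"pics/{n}{tag}.png",c)
E
python3 look.py 2 260 160 270 120
```

```text
side [332.65822747 188.25543637] [580.00443192 -45.9451346  262.14443178] [-1.65806898  1.31640612 -0.27566291] 2.5167
top [346.43386494 163.54648804] [579.21378604 -43.14741598 262.05797676] [-0.576207   -0.08548906 -0.40141735] 2.5667
```

View pics/side2.png

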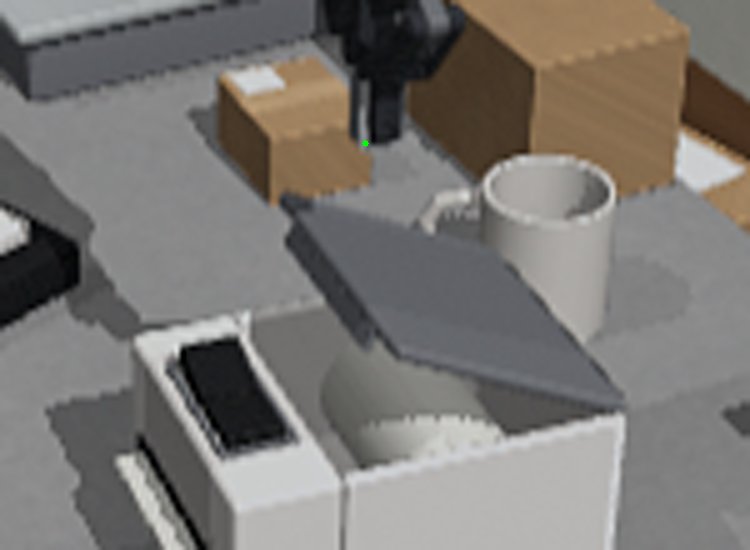

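Call:
arm_command:
  increments:
    - [0.4,0.1,-1.5,0,0,0]
    - [0.8,0.2,-3,0,0,0]
    - [0.8,0.2,-4.2,0,0,0]
    - [0.8,0.2,-5.2,0,0,0]
    - [0.8,0.2,-6,0,0,0]

```text
time: 2.98
tool_pos: [586.5, -38.4, 201.5]
ee_rot: [0.041, 0.999, 0.0, -0.001]
ft_force: [-0.7, -1.0, 0.1]
gripper_width: 0.002
```

Call:
arm_command:
  increments:
    - [0,0,-0.7,0,0,0]
    - [0,0,-1.4,0,0,0]
    - [0,0,-2.1,0,0,0]
    - [0,0,-2.8,0,0,0]
    - [0,0,-3.5,0,0,0]

```text
time: 3.4
tool_pos: [587.3, -40.0, 167.0]
ee_rot: [0.042, 0.999, 0.0, 0.0]
ft_force: [-1.0, -0.2, 2.0]
gripper_width: 0.001
```

Call:
arm_command:
  increments:
    - [0,0,-0.7,0,0,0]
    - [0,0,-1.4,0,0,0]
    - [0,0,-2.1,0,0,0]
    - [0,0,-2.7,0,0,0]
    - [0,0,-3.1,0,0,0]

```text
time: 3.82
tool_pos: [586.6, -40.0, 135.3]
ee_rot: [0.042, 0.999, -0.0, -0.001]
ft_force: [-1.6, -0.8, 1.3]
gripper_width: 0.002
```

Call:
arm_command:
  increments:
    - [0,0,-0.1,0,0,0]
    - [0,0,-0.2,0,0,0]
    - [0,0,-0.3,0,0,0]
    - [0,0,-0.4,0,0,0]
    - [0,0,-0.4,0,0,0]

```text
time: 4.23
tool_pos: [587.0, -40.0, 134.0]
ee_rot: [0.042, 0.999, 0.0, 0.0]
ft_force: [-4.6, -0.3, 11.5]
gripper_width: 0.0
```

```bash
python3 look.py 3 260 175 270 120
```

```text
side [332.44181223 232.17844714] [586.9770238  -40.01067087 133.97015698] [-4.62179245  0.06792467 11.88612398] 4.2833
top [339.52177837 172.58328964] [586.9752692  -40.05632469 133.96393834] [-4.65677637  0.62954463 11.39609538] 4.3333
```

View pics/side3.png

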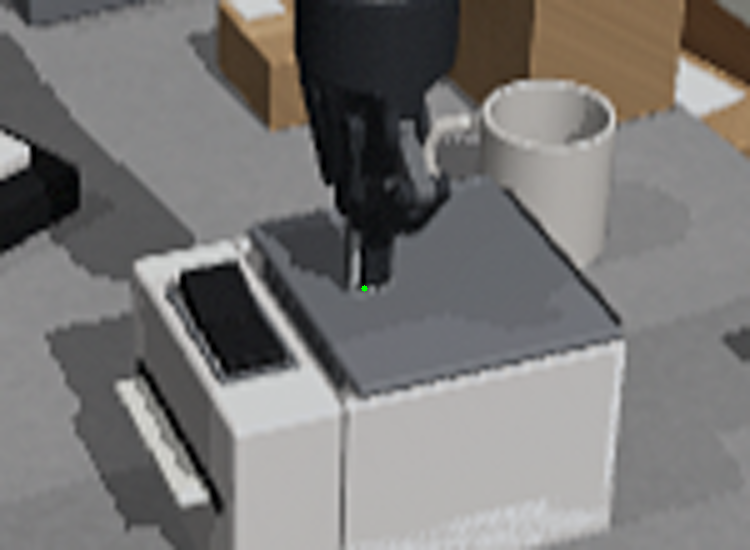

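```bash
python3 - <<'E'
import pickle
from h import *
G=pickle.load(open("g0.pkl","rb"))
for n in G: print(n,proj(G[n],[[515.6,-36.6,122],[517.5,-14,130.5]]))
print(ray(G["top"],[338.7,198.0],122), ray(G["top"],[332.0,197.8],130.5))
E
```

```text
side [[305.39873124 239.15225724]
 [302.05713319 231.17341588]]
top [[338.95076856 199.31781649]
 [330.56911738 198.11374064]]
[519.11107614 -36.04525846 122.        ] [518.28475233 -17.73994424 130.5       ]
```

Call:
arm_command:
  increments:
    - [0,0,2,0,0,0]
    - [-1,0.5,3.5,0,0,0]
    - [-3,1.3,4,0,0,0]
    - [-5,2,4,0,0,0]
    - [-7,2.6,4,0,0,0]

```text
time: 4.75
tool_pos: [517.3, -13.5, 173.2]
ee_rot: [0.042, 0.999, 0.0, 0.001]
ft_force: [0.5, 0.4, 0.4]
gripper_width: -0.003
```

```bash
python3 look.py x 260 175 270 120; python3 look.py 4 260 175 270 120
```

```text
side [299.52435993 220.69710879] [511.82127688 -12.22433526 172.55817235] [-6.32512927  1.01717181 -0.2299347 ] 4.8
top [331.21905488 197.22640482] [514.07370516 -12.84742659 172.64057673] [-0.81656452  0.35749869 -0.19574206] 4.85
side [301.54289726 220.3861437 ] [516.49291576 -13.48000696 172.84670223] [ 0.91642099 -0.25598534  0.43320155] 4.9
top [331.62667333 195.70879497] [517.88745408 -13.95540245 172.8952018 ] [0.42372903 0.32875048 0.31180894] 4.95
```

View pics/side4.png

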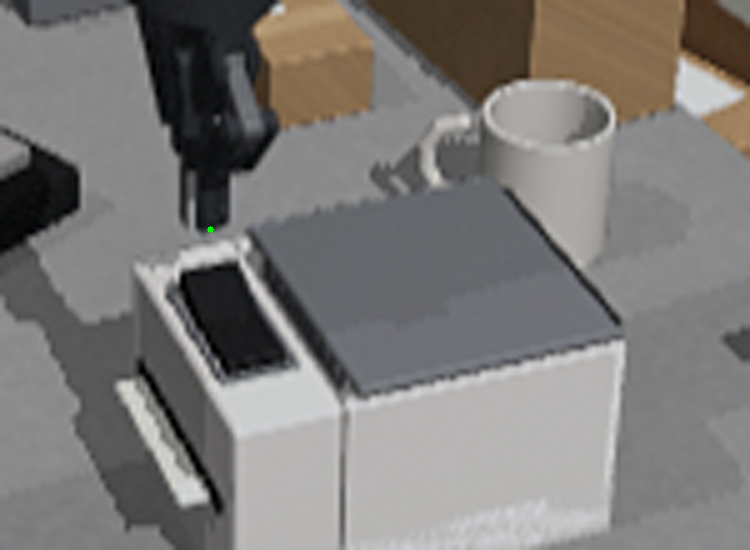

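View pics/top4.png

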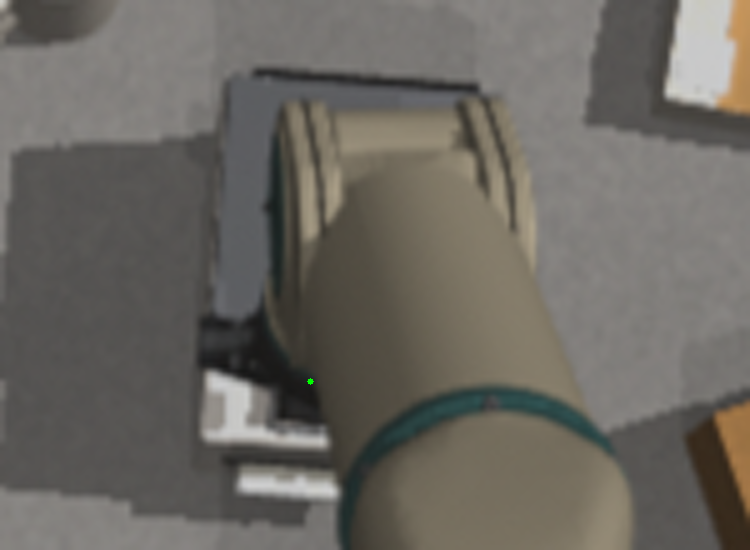

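The cover stays shut and the tip is over the rocker's left half. Next I press down.

Call:
arm_command:
  increments:
    - [0,0,-0.6,0,0,0]
    - [0,0,-1.2,0,0,0]
    - [0,0,-1.7,0,0,0]
    - [0,0,-2.1,0,0,0]
    - [0,0,-2.5,0,0,0]

```text
time: 5.37
tool_pos: [517.1, -14.2, 146.4]
ee_rot: [0.042, 0.999, -0.0, -0.0]
ft_force: [-0.1, 0.8, -0.0]
gripper_width: 0.0
```

Call:
arm_command:
  increments:
    - [0,0,-0.4,0,0,0]
    - [0,0,-0.8,0,0,0]
    - [0,0,-1.2,0,0,0]
    - [0,0,-1.5,0,0,0]
    - [0,0,-1.6,0,0,0]

```text
time: 5.78
tool_pos: [517.6, -13.5, 132.7]
ee_rot: [0.042, 0.999, 0.0, 0.0]
ft_force: [-4.5, 2.1, 25.3]
gripper_width: 0.005
```

Call:
arm_command:
  increments:
    - [0,0,0,0,0,0]
    - [0,0,1.5,0,0,0]
    - [0,0,4,0,0,0]
    - [-0.6,3,6,0,0,2]
    - [-1.4,6,6,0,0,5]

```text
time: 6.2
tool_pos: [506.1, 44.7, 194.5]
ee_rot: [0.0, 1.0, -0.0, 0.004]
ft_force: [0.5, 0.7, -0.6]
gripper_width: -0.001
```

Call:
arm_command:
  increments:
    - [-0.8,3,0,0,0,3]
    - [-1.6,6,0,0,0,6]
    - [-2.4,9,0,0,0,9]
    - [-3.2,12,0,0,0,12]
    - [-3.8,14,0,0,0,14]

```text
time: 6.62
tool_pos: [464.1, 189.1, 191.2]
ee_rot: [-0.126, 0.992, 0.001, 0.0]
ft_force: [0.5, -0.3, -0.2]
gripper_width: -0.002
```

```bash
python3 look.py x 260 175 270 120; python3 look.py 5 250 175 270 120
```

```text
side [249.69670623 180.40804663] [462.85469103 193.12901227 191.19717641] [-0.79549601  3.83827827 -0.07301467] 6.6667
top [250.98098014 216.66862461] [463.66252383 190.358659   191.1261694 ] [ 0.05670125 -0.58517601 -1.19102369] 6.7167
side [251.00632446 181.24265197] [464.46170534 187.64764026 191.06271305] [ 0.13846318 -0.55980049 -0.44364481] 6.7667
top [252.79739478 216.12351255] [464.990585   185.85302465 191.06848374] [-0.0999673   0.4052477  -0.43232173] 6.8167
```

View pics/side5.png

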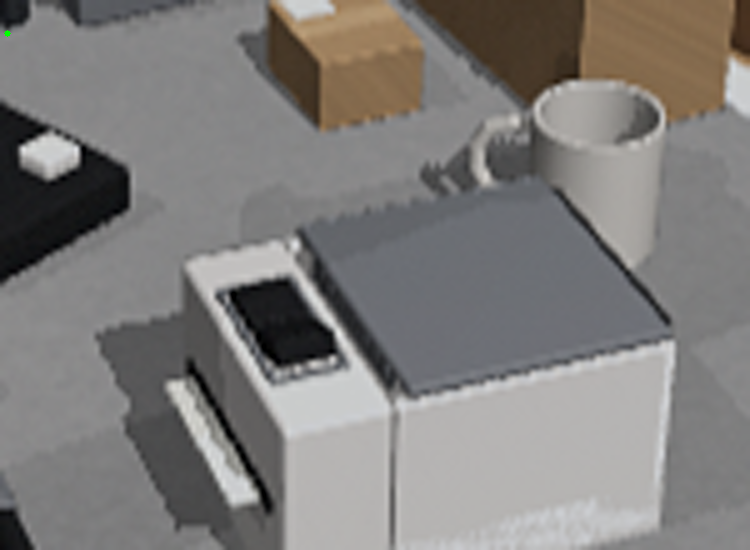

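The rocker is on: its left half is level and its right half is raised. The cover is shut. Next I move over the bar key.

Call:
arm_command:
  increments:
    - [-0.8,2.8,0,0,0,2]
    - [-1.6,5.6,0,0,0,4]
    - [-2.4,8,-1,0,0,6]
    - [-2.9,9.9,-2,0,0,8]
    - [-2.9,9.9,-4,0,0,8]

```text
time: 7.23
tool_pos: [436.7, 289.3, 152.3]
ee_rot: [-0.195, 0.981, 0.002, 0.002]
ft_force: [0.4, 0.8, 0.1]
gripper_width: -0.0
```

Call:
arm_command:
  increments:
    - [0,0,-1,0,0,0]
    - [0,0,-2,0,0,0]
    - [0,0,-3,0,0,0]
    - [0,0,-4,0,0,0]
    - [0,0,-4,0,0,0]

```text
time: 7.65
tool_pos: [435.8, 283.3, 109.6]
ee_rot: [-0.192, 0.981, -0.001, -0.001]
ft_force: [-0.0, -0.7, -0.8]
gripper_width: -0.0
```

```bash
python3 look.py 6 180 150 150 170
```

```text
side [231.43655012 193.24763719] [436.04650727 283.84417348 110.46125365] [ 0.48882411 -0.34217141  0.78265927] 7.7
top [217.06414848 231.85186066] [436.32743028 284.38678658 111.09235302] [-0.23683711 -0.25186981 -0.2724876 ] 7.75
```

View pics/side6.png

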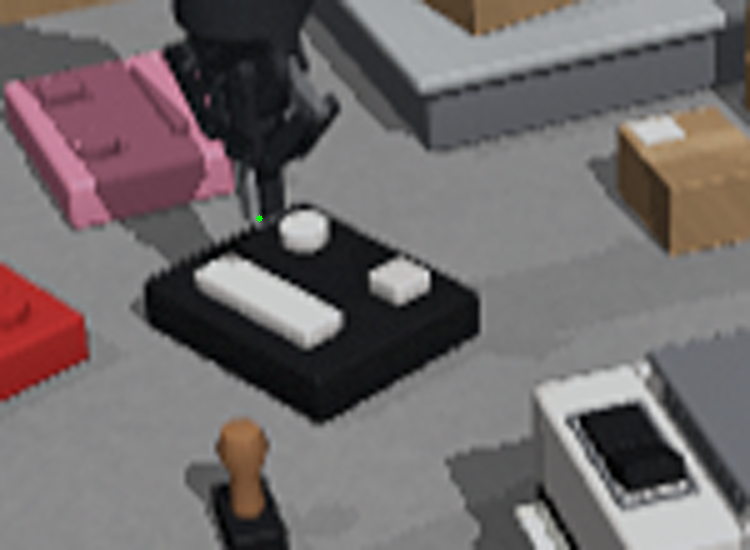

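View pics/top6.png

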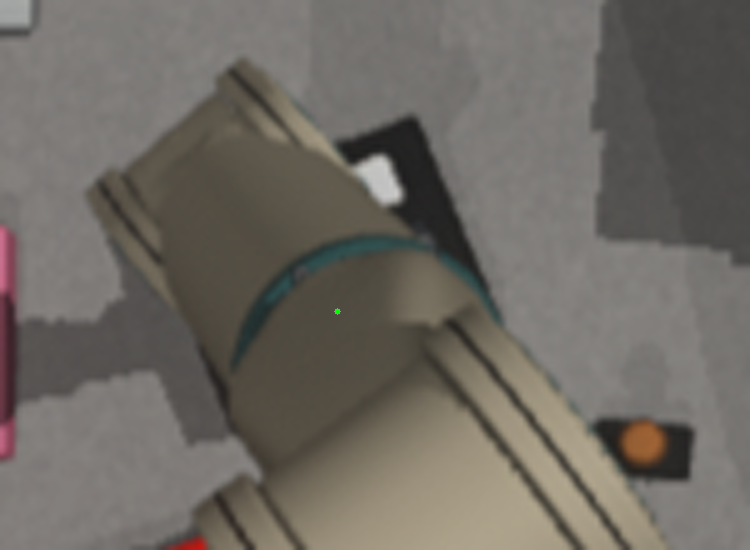

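The tip is above the bar key and clear of the round key at crop (303,230). Now I descend.

Call:
arm_command:
  increments:
    - [0,0,-1.2,0,0,0]
    - [0,0,-2.4,0,0,0]
    - [0,0,-3.5,0,0,0]
    - [0,0,-4.3,0,0,0]
    - [0,0,-4.7,0,0,0]

```text
time: 8.17
tool_pos: [436.0, 284.8, 63.5]
ee_rot: [-0.192, 0.981, -0.0, -0.0]
ft_force: [-0.6, -1.0, -0.3]
gripper_width: -0.002
```

```bash
python3 look.py 7 180 150 150 170
```

```text
side [232.5455885  207.16217364] [435.75097941 284.66127317  63.23680131] [-0.68105292  0.56574695 -0.04448123] 8.2167
top [218.96801303 234.1084272 ] [435.91867386 284.78172505  63.79777996] [-0.55134215  0.24899889 -0.31417313] 8.2667
```

View pics/side7.png

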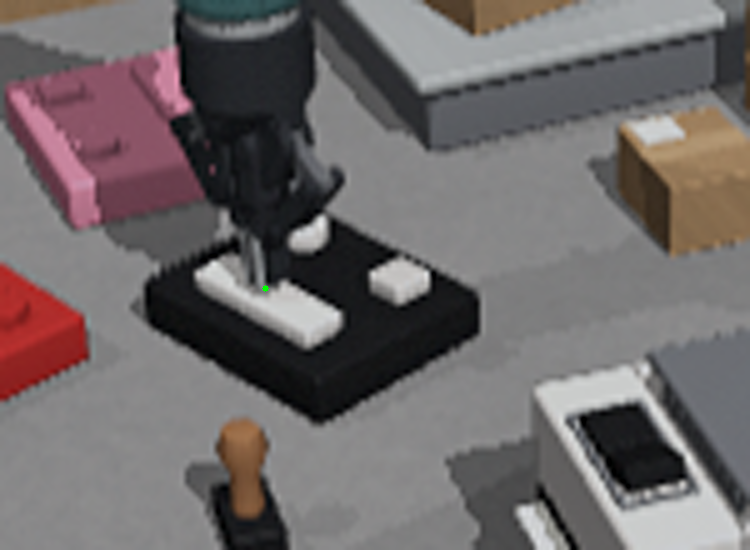

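Call:
arm_command:
  increments:
    - [0,0,-0.4,0,0,0]
    - [0,0,-0.8,0,0,0]
    - [0,0,-1.1,0,0,0]
    - [0,0,-1.3,0,0,0]
    - [0,0,-1.4,0,0,0]

```text
time: 8.68
tool_pos: [436.7, 285.4, 50.9]
ee_rot: [-0.192, 0.981, 0.0, 0.001]
ft_force: [-1.8, -1.2, 17.8]
gripper_width: 0.003
```

```bash
python3 look.py 8 180 150 150 170
```

```text
side [233.10532142 210.51835937] [436.66686919 285.31678583  51.03487914] [-0.16737891  0.1960485   7.06600725] 8.7333
top [219.27791644 234.37765809] [436.65927817 285.37975977  51.05533066] [-0.67040663  0.20265132  7.4915182 ] 8.7833
```

View pics/side8.png

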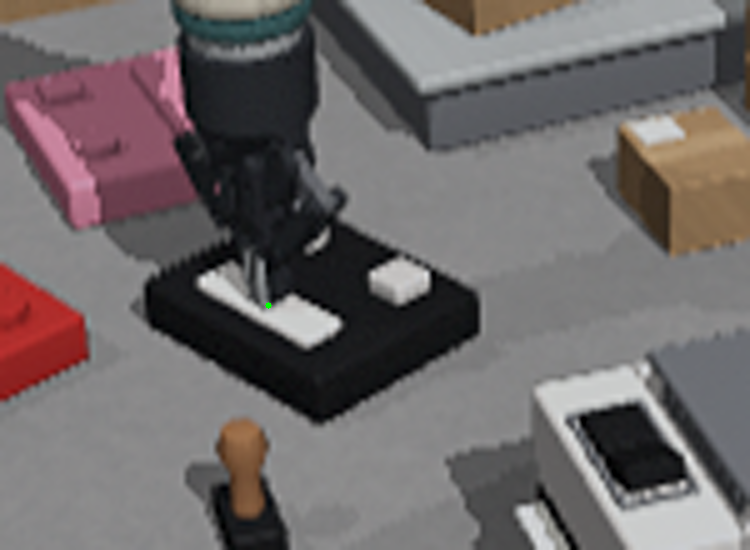

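The bar key is visibly down, at TCP z 51 with 7–18 N, which puts it on its stop. Now I lift straight up.

Call:
arm_command:
  increments:
    - [0,0,0.5,0,0,0]
    - [0,0,1.5,0,0,0]
    - [0,0,3.5,0,0,0]
    - [0,0,6,0,0,0]
    - [0,0,9,0,0,0]

```text
time: 9.2
tool_pos: [434.8, 284.0, 140.6]
ee_rot: [-0.192, 0.981, -0.001, -0.002]
ft_force: [0.1, 0.8, -0.6]
gripper_width: -0.0
```

Call:
arm_command:
  increments:
    - [0,2,2,0,0,0]
    - [0,5,4,0,0,0]
    - [0,8,6,0,0,0]
    - [0,11,7,0,0,0]
    - [0,13,7,0,0,0]

```text
time: 9.62
tool_pos: [436.2, 419.3, 214.0]
ee_rot: [-0.193, 0.981, 0.002, 0.002]
ft_force: [0.5, 0.7, -0.4]
gripper_width: 0.005
```

Call:
arm_command:
  increments:
    - [0,0,0,0,0,0]
    - [0,0,0,0,0,0]
    - [0,0,0,0,0,0]
    - [0,0,0,0,0,0]
    - [0,0,0,0,0,0]

```text
time: 10.03
tool_pos: [436.4, 413.3, 210.1]
ee_rot: [-0.192, 0.981, -0.001, -0.0]
ft_force: [-0.5, -0.4, -0.6]
gripper_width: 0.001
```

```bash
python3 - <<'E'
from cell import *
from h import *
import pickle
G=pickle.load(open("g0.pkl","rb"))
for n in("side","top"):
    g=get_image(n); cv2.imwrite(f"pics/{n}9.png",g["color"][:,:,::-1])
    d=cv2.absdiff(g["color"],G[n]["color"]).max(2); cv2.imwrite(f"pics/d{n}9.png",d)
    if n=="side": cv2.imwrite("pics/s9c.png",cv2.resize(g["color"][165:305,190:400,::-1],None,fx=3.8,fy=3.8,interpolation=cv2.INTER_CUBIC))
print(read_state()["ft_force"],read_state()["tool_pos"])
E
```

```text
[ 0.84694817 -0.29093939 -0.56443358] [436.41241635 413.93253905 210.22125726]
```

View pics/s9c.png

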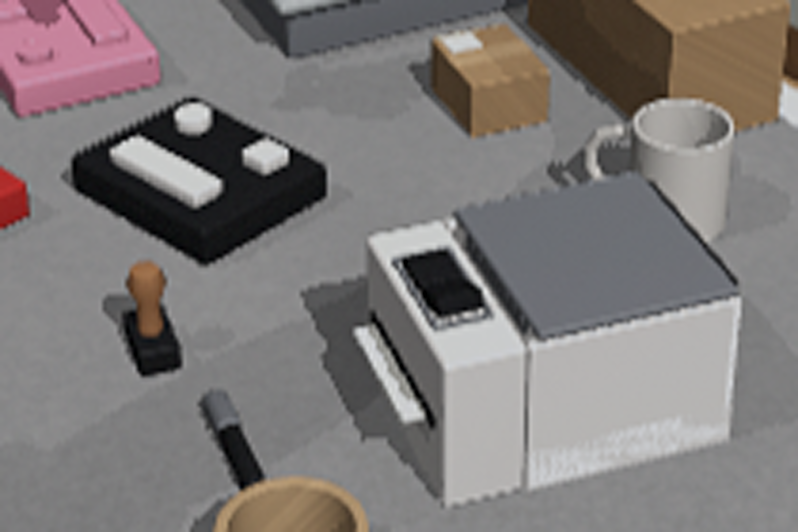

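View pics/dside9.png

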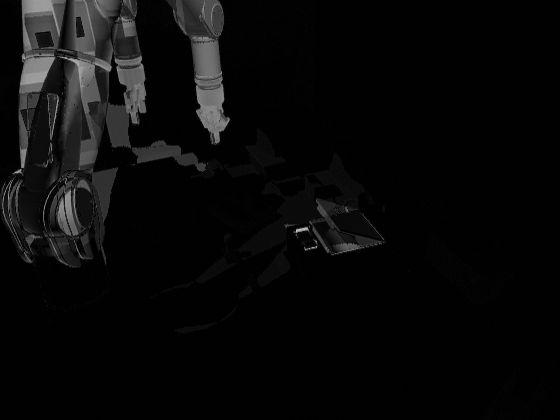

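View pics/top9.png

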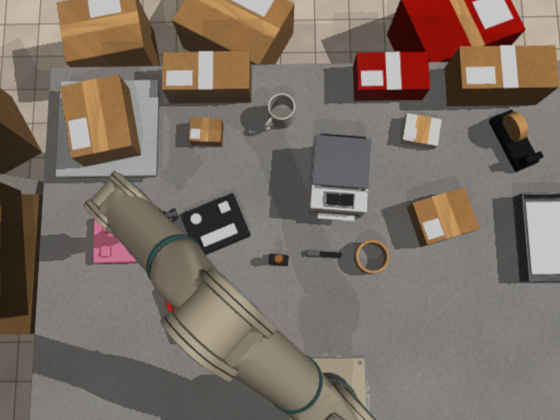

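Only the cover, the rocker, the arm and shadows differ from the first picture. The bar key is up again and the keypad hasn't moved. I'm handing in.

```bash
python3 -c "
from cell import *
print(sign_off())"
```

```text
the job is handed in; nothing more can be done
None
```

I pushed the printer's cover shut, switched the rocker on, then pressed the bar key and let it come back up. The job is handed in, about 10 s into the 48 s allowed. `sign_off()` gives no verdict, so the checks below are my own.

| Step | Fingertip height | Expected at the stop | Force |
|---|---|---|---|
| Cover pushed shut | 123 mm | 123 mm | about 12 N |
| Rocker's left half pressed down | 122 mm | 122 mm | about 25 N |
| Bar key pressed down | 40 mm | 40 mm (6 mm travel) | 7–18 N |

- **Last pictures:** the cover is level, the rocker is on with its right half raised, and all three keys are up. The gripper is clear of everything, with only sensor noise on the force reading.
- **Side view against the first picture:** only the cover, rocker, arm and shadows changed. The keypad and the other things on the counter look unmoved.
- **Disagreements:** a few outline corners were 2–3 pixels off in the printer fit. One early tip check was off because the arm was still swinging, and it agreed once I looked again with the arm nearly still. No check failed.

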